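# Stopper a sample vial with its swab and present its base code to the reader

## Robot

A 7-joint arm with a two-finger parallel gripper is mounted at the origin on the work surface. World frame = base frame: x ahead of the robot, y to its left, z up, the work surface at z = 0. Lengths are in m, angles in degrees, forces in N, time in s.
With the tool pointing down it reaches from about 0.425 to 0.875 m from the base axis. Payload 4.7 kg.
Tool frame: the origin (TCP) lies at the very end of the fingers, on their centre line; the grasp point (between the pads) lies 19 mm behind it; z points along the fingers, y is the line along which they close (so a half turn about z gives the same grasp; the last joint's range is limited). The gripper opens to 87 mm and grips with 3 to 60 N. Pads are 19 mm wide; open, the fingers measure 117 mm over their backs; the gripper's body (75 mm by 190 mm) begins 51 mm behind the grasp point.
Start: joints at [76.61, 18.392, -4.016, 83.108, 1.295, 78.541, -3.26], TCP at [0.159, -0.63, 0.223] pointing down, gripper open.
Joint ranges: [-163.93, 163.93], [-17.29, 119.83], [-79.2, 71.16], [3.27, 140.29], [-89.18, 269.18], [5.43, 117.66], [-154.24, 154.24]. Speed limits (degrees/s): [147.25, 147.25, 180, 180, 180, 180, 180].

## Interface

Orientations are given as [roll, pitch, yaw] about the fixed x, y, z axes, in that order (R = Rz(yaw) Ry(pitch) Rx(roll)).
In Python, from cell import get_obs, read_camera, sign_off, silhouettes gives the robot as it stands.
- The arm moves only by the tool play_rows, never from a script. Its argument "steps" is a list that holds one entry, the list of rows, each a list of 7 numbers: the shift along the tool's x, y, z in m, then the turn, a rotation vector about the tool's x, y, z in rad, then the finger opening in m, from 0 to 0.087. A call has 1 to 12 rows; each row shifts and turns the commanded pose from where the row before left it, along the tool's axes as they then stand; what a row does not reach is not made up. A row lasts 1/10 s, in which the tool goes at most 50 mm and 8.59 degrees, less where a joint would pass 70% of its speed; a pose out of reach is approached as far as the arm can. A call is refused whole if a number of a shift passes 0.05 or a number of a turn 0.15, either way. A call with a gripper value outside its range is refused whole. The fingers move at their own pace and stop on an object; "force" is the grip in N (left out, the last holds). Time passes only in rows, so rows that do not move let the fingers close. It gives the time, the measured TCP pose, the force, the opening and the grip force at its end, in the units of the state.
- get_obs(): the state, without advancing time (a new reading comes with each control period).
- read_camera(name): name is "scene" or "top"; returns a dict with "frame" (384x512x3 uint8, red, green, blue), "intrinsics" (3x3 intrinsics, pixels), "view" (4x4, takes a point from world to camera coordinates). Camera axes: x right, y up, looking along -z (the intrinsics and any distortion apply to the point x, -y, -z); pixel columns grow to the right and rows downward; lengths in m; the calibration is good to about 2 mm. A picture is of the moment at which its call begins. There is no depth.
- sign_off(): hands the job in; it is judged then, once.
Trained networks look in the newest picture that a camera, given by its name, has taken for a name from the list of things; names that differ only in an ending like _2 or _b are one class to them, and where a whole thing is asked for, a point or a joint stands for the part that bears it (a point fixed in the world has none). Each returns a list of dicts, best first, with "p" (0 to 1); they miss things now and then, are a little off and sometimes report something else, mostly with a low value. They report only what shows in the picture. A call takes as long as a camera call.
- silhouettes(camera, name): "pixels" (384x512 bool, what is visible of it) and "extent" ([left, top, right, bottom] in pixels, round what is visible of it).
The state is a dict: "time_s": time; "qpos": joint angles; "joint_velocities": joint speeds; "effort": joint torques, N m; "tool_pos": TCP position; "tool_rot": TCP orientation; "force": force on the tool from outside, world axes, zero at the start; "wrist_torque": the same for the moment, N m; "grip_width": finger opening in m; "grasp_force": force on a finger pad.
Only numpy, scipy, OpenCV 4.12 (cv2) and the standard library are available. Lean on these libraries where they do the work, as an engineer would, in place of code of your own. Each camera call takes 0.05 s, during which the arm holds its last target. There are 200 camera calls.

## Task

Pull the swab out of its carrier tube and push it straight down into the open vial in the same rack until its collar sits on the rim. Then take that vial, swab and all, out of the rack, carry it upright over the things on the bench and present its base to the code reader: hold it upright and still about a centimetre above the middle of the round glass, never letting it touch the reader. Finish like that, still holding the vial in the gripper, with everything else left where it stands.

Things in the scene. Friction and masses are not known exactly. Their poses are not given: they have to be found in the camera images.
- vial: the open sample vial: loose milky plastic tube, in mm: 20 outside diameter, 90 tall, flat base with the printed code underneath, wall 3.7, straight bore 12.6 wide and 85 deep. 35 g. Stands upright in one cell of the rack, its upper 60 free above the lattice. Origin: centre of the underside of its base; z along the tube to the mouth.
- vial_rim (a point): centre of the vial's open mouth, level with the rim, 90 mm above its base, on its axis.
- swab: swab, bud down in the carrier tube, 91 mm long, 15 g. From the bud's tip up: bud 6 diameter (0-17), shaft 3.6 diameter, stopper plug 10 diameter with tapered foot (52-66), collar 18 diameter (66-69), straight round grip stem 12 diameter (69-91) to pinch. Loose fit in both tubes, no click: it rests with its collar on the rim. Origin: tip of the bud; z along the shaft to the stem.
- swab_collar (a point): centre of the underside of the swab's collar, on its axis, 66 mm above the tip of the bud; lies at the vial's rim once the swab is fully home. The grip stem begins 3 above it and ends 25 above it.
- carrier: the carrier tube the swab starts in: same outside size and bore as the vial (20 diameter, 90 mm tall), plain greyish plastic, loose in another cell of the same rack. To be left there. Origin: centre of its underside; z up.
- closed_vial: a vial that is already closed with a flat, ribbed screw cap: 20 mm diameter, 100 mm tall with the cap, no stem; stands in a third cell of the rack. A bystander. Origin: centre of its underside; z up.
- rack: fixed yellow plastic lattice rack, in mm: 148 (its x) by 86 (its y) by 36 high, 5 by 3 square cells of 22 at 27 pitch, floor 6 above the bench. The three tubes stand in the middle row (along its x through its centre), two cells (54) apart, in any order; all other cells are empty. Origin: centre of its underside; z up.
- reader: fixed tube-code reader, a housing 120 (its x) by 100 (its y) by 55 mm high, dark flat top panel with a round glass. Stands on the other side of the bench from the rack. Origin: centre of its underside; z up.
- reader_window (a point): centre of the reader's round glass, 36 mm diameter, flush with the metal ring round it and the top of the reader, 55 mm above the bench; z up.
- tip_box: pipette tip box, 83 (its x) by 122 (its y) by 79 mm high, loose, standing between rack and reader. A bystander. Origin: centre of its underside.
- tube_rack: low rack with small sample tubes, 150 (its x) by 74 (its y) by 26 mm high, the tubes' open lids rising to about 46 mm, loose, standing nearer the robot between rack and reader. A bystander. Origin: centre of its underside.
- reagent: amber reagent bottle, 64 mm diameter, 130 mm tall, loose, standing farther out beyond the tip box. A bystander. Origin: centre of its underside.

How it is judged (in metres and radians):
On the way, in this order (a step that is already met when the one before it is completed fails the run):
1. the swab is pushed fully home in the open vial, collar on the rim, while the vial stands in the rack (z of swab_collar in the frame of vial between 0.087 and 0.093 m and distance between swab_collar and vial_rim below 0.005 m and angle between the z axis of swab and the z axis of vial, either way round below 0.15 rad and height (world z) of vial below 0.02 m), for 0.2 s.
2. the vial, with the swab in it, is lifted so that its base is above the top of the tip box (height (world z) of vial above 0.085 m and distance between swab_collar and vial_rim below 0.006 m), for 0.1 s.
At the end, for the whole second after the job is handed in: The gripper holds the vial still, upright (0.15 rad), its base 3 to 20 mm above the glass and within 9 mm of its middle, not touching the reader; the swab is home in it (collar within 6 mm of the rim, axes within 0.15 rad); carrier, capped vial, tip box, tube rack and bottle moved under 20 mm (z of vial in the frame of reader_window between 0.003 and 0.02 m and horizontal distance between vial and reader_window below 0.009 m and angle between vial's own z axis and vertical below 0.15 rad and contact force between vial and the fingers above 0.5 N and contact force between vial and reader below 0.05 N and linear speed of vial below 0.02 m/s and distance between swab_collar and vial_rim below 0.006 m and angle between the z axis of swab and the z axis of vial, either way round below 0.15 rad and distance of each of carrier, closed_vial, tip_box, tube_rack, reagent from where it was at the start of the episode below 0.02 m); the arm keeps its last pose, push and grip.
It fails at once if the vial touches the reader (contact force between vial and reader above 0.3 N).
It fails at once if the vial is tipped more than 0.5 rad (angle between vial's own z axis and vertical above 0.5 rad).
It fails at once if the carrier tube or the capped vial is moved by more than 20 mm (distance of any of carrier, closed_vial from where it was at the start of the episode above 0.02 m).
It fails at once if the tip box, the tube rack or the bottle is moved by more than 20 mm (distance of any of tip_box, tube_rack, reagent from where it was at the start of the episode above 0.02 m).
It also fails if it takes over 67 s, if anything falls off the work surface, if the arm or the gripper's body presses on something with over 40 N, if the wrist force passes 120 N, or if a joint passes its speed limit or range.

## Working session

There is one attempt and no reset: what is moved stays moved. The work goes in short steps, Python scripts to look and compute and a tool call to move; the robot and the scene stay as the last step left them, time stands still between calls to the robot, and variables do not carry over. Pictures are saved under pics/ and viewed, at most 10 in all, crops included, and the job is handed in when it is done.

Besides the shell and the picture viewer there is one more tool, called after ">>>" by a JSON object that holds its "method" and its "body". play_rows: Moves the arm, as the interface text tells. Its arguments: {"type":"object","properties":{"steps":{"type":"array","items":{"type":"array","items":{"type":"array","items":{"type":"number"}}}},"force":{"type":"number"}},"required":["steps"]}

```bash
mkdir -p pics; ls
python3 - <<'E'
from cell import *
import cv2,numpy as np
print(get_obs())
ims=[]
for c in("scene","top"):
    r=read_camera(c); ims.append(r["frame"][:,:,::-1]); print(c,r["intrinsics"],r["view"],[k for k in r])
    cv2.imwrite(f"pics/{c}0.png",r["frame"][:,:,::-1])
    for n in("vial","swab","carrier","closed_vial","rack","reader","reader_window","tip_box","tube_rack","reagent"):
        print(n,[(round(d["p"],2),d["extent"]) for d in silhouettes(c,n)][:3])
E
```

```text
pics
{'time_s': 0.0, 'qpos': array([76.61140782, 18.43989223, -4.01551532, 83.17407413,  1.29413879,
       78.540085  , -3.25812719]), 'joint_velocities': array([ 0.06623394, -0.02628942,  0.04408518,  0.03372851, -0.02963408,
       -0.07398984, -0.03930211]), 'effort': array([-8.23513310e-04, -4.91282737e+01, -4.04027542e-01, -3.12526989e+01,
       -6.39628479e-02,  4.37894999e-02,  1.86627576e-04]), 'tool_pos': array([ 0.15923342, -0.62963309,  0.22145931]), 'tool_rot': array([-1.79891142e+02,  4.82748014e-03,  1.42000137e+01]), 'force': array([-0.36012855, -0.3681422 ,  0.57112251]), 'wrist_torque': array([-0.03025641, -0.01162772, -0.01871868]), 'grasp_force': 0.0, 'grip_width': 0.08716274702698291}
scene [[496.98473417   0.         257.73220258]
 [  0.         496.98473417 184.31977563]
 [  0.           0.           1.        ]] [[ 0.59035674  0.80709116 -0.00909797 -0.34690232]
 [-0.68614727  0.50776316  0.52094001  0.34410405]
 [ 0.4250657  -0.3012979   0.8535448  -1.32960249]
 [ 0.          0.          0.          1.        ]] ['frame', 'intrinsics', 'view']
vial [(0.58, [
[... 670 characters left out ...]
1327]
 [ 0.98687791  0.01092481  0.1610982  -0.59004405]
 [-0.16114088  0.00313962  0.98692642 -0.98261612]
 [ 0.          0.          0.          1.        ]] ['frame', 'intrinsics', 'view']
vial []
swab [(0.52, [369.9, 231.2, 371.2, 237.0])]
carrier [(0.53, [355.5, 230.0, 365.2, 241.6])]
closed_vial []
rack [(0.58, [324.3, 178.4, 383.5, 250.0])]
reader [(0.72, [99.5, 200.0, 159.0, 259.4]), (0.56, [251.2, 99.2, 280.4, 136.0])]
reader_window [(0.66, [95.7, 197.4, 157.6, 254.3])]
tip_box [(0.82, [233.4, 149.5, 289.2, 192.9]), (0.62, [252.9, 98.9, 278.4, 135.9])]
tube_rack [(0.72, [218.6, 240.5, 249.5, 307.4])]
reagent [(0.86, [251.1, 98.2, 280.4, 135.2]), (0.59, [217.6, 238.7, 252.5, 307.4])]
```

Run:
```python
import cv2,numpy as np
s=cv2.imread("pics/scene0.png");t=cv2.imread("pics/top0.png")
a=cv2.resize(s[190:310,90:250],(400,300),interpolation=3)
b=cv2.resize(t[150:270,300:460],(400,300),interpolation=3)
c=cv2.resize(s,(400,300));d=cv2.resize(t,(400,300))
cv2.imwrite("pics/c0.png",np.vstack([np.hstack([c,d]),np.hstack([a,b])]))
```

```text
(no output)
```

View pics/c0.png

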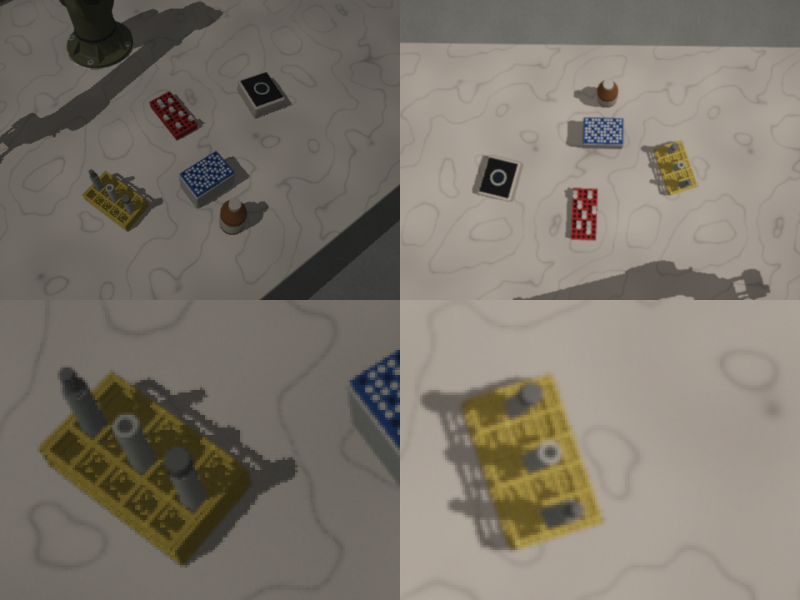

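```bash
cat > h.py <<'E'
import cv2,numpy as np
from scipy.optimize import minimize,least_squares
from cell import *
def proj(cam,P):
    P=np.atleast_2d(P);V=cam["view"];K=cam["intrinsics"]
    c=P@V[:3,:3].T+V[:3,3]; return np.c_[K[0,0]*c[:,0]/-c[:,2]+K[0,2],K[1,1]*-c[:,1]/-c[:,2]+K[1,2]]
def tri(cams,uvs):
    f=lambda p:np.concatenate([proj(c,p)[0]-u for c,u in zip(cams,uvs)])
    r=least_squares(f,[.5,0,.05]); return r.x,r.fun
def onplane(cam,uv,z):
    r=least_squares(lambda p:proj(cam,[p[0],p[1],z])[0]-uv,[.5,0]); return r.x
def box(x,y,a,lx,ly,h):
    c,s=np.cos(a),np.sin(a)
    return np.array([[x+c*i*lx/2-s*j*ly/2,y+s*i*lx/2+c*j*ly/2,k] for i in(-1,1) for j in(-1,1) for k in(0,h)])
def fitbox(cams,masks,x0,lx,ly,h):
    hs=[cv2.convexHull(m).reshape(-1,2).astype(np.float32) for m in masks]
    def cost(p):
        t=0
        for c,H in zip(cams,hs):
            Q=cv2.convexHull(proj(c,box(*p,lx,ly,h)).astype(np.float32)).reshape(-1,2)
            A,B=cv2.contourArea(H),cv2.contourArea(Q); I=cv2.intersectConvexConvex(H,Q)[0]
            t+=1-I/(A+B-I)
        return t
    best=min((minimize(cost,[x0[0],x0[1],a],method="Nelder-Mead",options=dict(initial_simplex=np.array([[x0[0],x0[1],a],[x0[0]+.02,x0[1],a],[x0[0],x0[1]+.02,a],[x0[0],x0[1],a+.3]]),xatol=1e-5,fatol=1e-6)) for a in np.linspace(0,np.pi,9)[:-1]),key=lambda r:r.fun)
    return best.x,best.fun
E
python3 - <<'E'
from h import *
S=read_camera("scene");T=read_camera("top")
ms=[]
for c,(x0,y0,x1,y1) in((S,(100,210,200,305)),(T,(318,170,400,260))):
    f=c["frame"];hsv=cv2.cvtColor(f,cv2.COLOR_RGB2HSV)
    m=((hsv[...,0]>17)&(hsv[...,0]<32)&(hsv[...,1]>120)).astype(np.uint8)
    k=np.zeros_like(m);k[y0:y1,x0:x1]=m[y0:y1,x0:x1]
    k=cv2.morphologyEx(k,cv2.MORPH_OPEN,np.ones((2,2)))
    cc=cv2.findNonZero(k).astype(np.float32)
    # pixel corners
    ms.append(np.concatenate([cc+[[dx,dy]] for dx in(-.5,.5) for dy in(-.5,.5)]).astype(np.float32)); print(k.sum(),cv2.boundingRect(cv2.findNonZero(k)))
x0=onplane(T,[360,211],.03);print(x0)
for cs,mm in(([S,T],ms),([S],ms[:1]),([T],ms[1:])): print(fitbox(cs,mm,x0,.148,.086,.036))
# rough tubes
print("swab top",tri([S,T],[[117,220.],[370.,234]]))
print("vial mouth",tri([S,T],[[141,241],[360,211]]))
print("cap",tri([S,T],[[161,252.],[353,187]]))
w=cv2.resize(S["frame"][205:280,100:190],None,fx=6,fy=6,interpolation=3)
w2=cv2.resize(T["frame"][175:250,335:385],None,fx=5,fy=5,interpolation=3)
o=np.zeros((450,800,3),np.uint8);o[:450,:540]=w[:450,:540];o[:375,545:795]=w2
cv2.imwrite("pics/c1.png",(np.clip(o*1.7,0,255)).astype(np.uint8)[:,:,::-1])
d=silhouettes("top","reader")[0];e=silhouettes("scene","reader_window")[0]
for c,(x,y) in((S,(334,118)),(T,(126,227))):
    g=cv2.cvtColor(c["frame"],cv2.COLOR_RGB2GRAY)[y-16:y+16,x-18:x+18]; print((g[::2,::2]))
E
```

```text
2619 (107, 221, 84, 75)
1919 (326, 182, 55, 68)
[ 0.55217453 -0.263025  ]
(array([ 0.54473255, -0.24674718,  3.45762051]), np.float64(0.11814408501760343))
(array([ 0.54928849, -0.24466623,  0.30674496]), np.float64(0.015697803984472736))
(array([ 0.54325243, -0.24773128,  0.31077712]), np.float64(0.021928595168545506))
swab top (array([ 0.49293176, -0.26179855,  0.11363379]), array([-0.44943633,  0.03550012, -0.47128768, -0.19388427]))
vial mouth (array([ 0.54568358, -0.24603689,  0.09049365]), array([-0.99194325,  0.09472619, -1.06681294, -0.45661409]))
cap (array([ 0.59632694, -0.22812537,  0.1075319 ]), array([-0.94490974,  0.10371756, -1.03654358, -0.45869028]))
[[ 12  15  16  15  14  14  15  15  13  15  17  14  13  15  15  14  50  56]
 [ 15  15  15  14  15  14  16  16  18  23  17  15  12  15  16  14  14  57]
 [ 17  17  15  15  17  14  38  69  78  78  81  53  34  17  17  15  14  26]
 [ 14  14  13  16  17  52  81  28  19  20  18  28  76  45  13  15  15  16]
 [ 14  16  14  12  22  80  31  18  20  21  19  19  17  75  32  15  13  14]
 [ 15  15  14  18  29  84  20  17  18  19  19  19
[... 1277 characters left out ...]
 76 128  60  22  23  22]
 [ 35  21  23  29 119  93  29  30  26  29  29  28  50 123  74  22  21  23]
 [ 20  23  23  40 120  80  29  28  29  27  26  29  50 122  78  23  23  24]
 [ 21  19  21  35 120  94  31  28  30  27  29  27  63 125  60  23  20  23]
 [ 21  23  21  23  96 118  48  28  28  30  29  39 104 115  36  20  23  20]
 [ 23  21  19  20  50 123 108  60  36  36  57 105 127  67  20  23  24  25]
 [ 21  20  22  19  23  61 120 130 127 127 126 113  68  26  21  23  24  42]
 [ 20  22  21  20  18  23  41  74  89  91  68  40  23  25  25  23  22  71]
 [ 22  23  22  21  22  21  22  22  25  24  23  21  21  23  25  21  24  95]
 [ 23  20  22  20  22  22  23  25  23  24  25  21  23  23  23  23  29 137]]
```

View pics/c1.png

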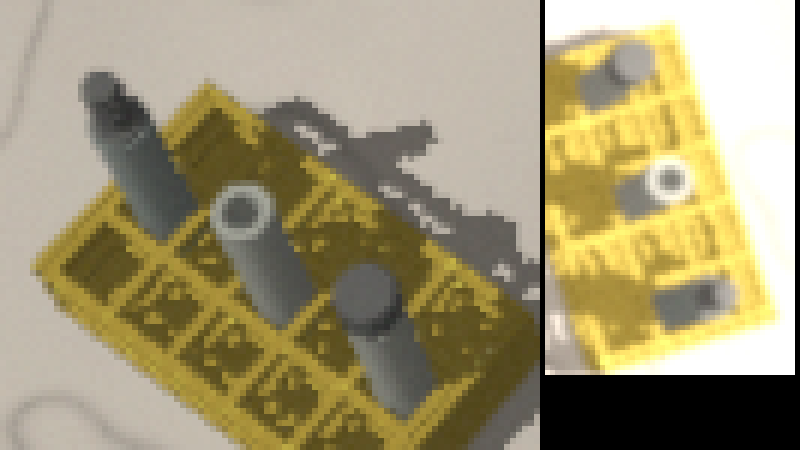

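>>> {"method": "play_rows", "body": {"steps": [[[0.0346,-0.0229,0,0,0,0,0.05],[0.0346,-0.0229,0,0,0,0,0.05],[0.0346,-0.0229,0,0,0,0,0.05],[0.0346,-0.0229,0,0,0,0,0.05],[0.0346,-0.0229,0,0,0,0,0.05],[0.0346,-0.0229,0,0,0,0,0.05],[0.0346,-0.0229,0,0,0,0,0.05],[0.0346,-0.0229,0,0,0,0,0.05],[0.0346,-0.0229,0,0,0,0,0.05],[0.0346,-0.0229,0,0,0,0,0.05],[0.0346,-0.0229,0,0,0,0,0.05],[0.0346,-0.0229,0,0,0,0,0.05]]]}}

```text
time_s: 2.5
tool_pos: [0.4955, -0.2607, 0.2229]
tool_rot: [180.0, -0.0, 14.2]
force: [0.3, -0.6, 0.5]
grip_width: 0.05
grasp_force: 0.0
```

>>> {"method": "play_rows", "body": {"steps": [[[0,0,0.02,0,0,-0.033,0.05],[0,0,0.02,0,0,-0.03,0.05],[0,0,0.015,0,0,0,0.05],[0,0,0,0,0,0,0.05],[0,0,0,0,0,0,0.05]]]}}

```text
time_s: 3.0
tool_pos: [0.4944, -0.2623, 0.1678]
tool_rot: [180.0, -0.0, 17.7]
force: [-0.2, -0.3, 0.2]
grip_width: 0.05
grasp_force: 0.0
```

Run:
```python
from h import *
S=read_camera("scene");T=read_camera("top");o=get_obs();p=o["tool_pos"];print(p,o["tool_rot"],o["qpos"],o["grip_width"])
print(proj(S,p),proj(T,p))
w=cv2.resize(S["frame"][180:280,90:190],None,fx=4,fy=4,interpolation=3)
w2=cv2.resize(T["frame"][170:270,310:410],None,fx=4,fy=4,interpolation=3)
cv2.imwrite("pics/c2.png",np.clip(np.hstack([w,w2])*1.5,0,255).astype(np.uint8)[:,:,::-1])
```

```text
[ 0.49506305 -0.26254362  0.16870786] [ 1.79914698e+02 -7.19620606e-02  1.77524047e+01] [ 46.93657488  10.81710596 -24.25574874  99.61910259   4.71151858
  70.44969912 -50.7556263 ] 0.05001033313524119
[[109.05239107 207.06262864]] [[376.95545882 230.85200573]]
```

View pics/c2.png

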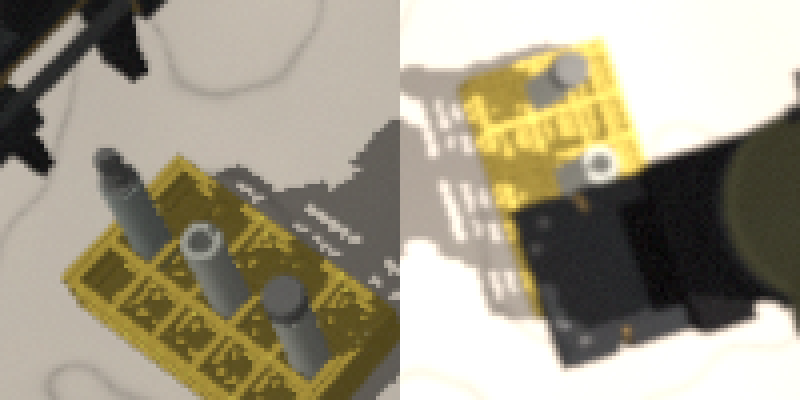

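>>> {"method": "play_rows", "body": {"steps": [[[0,0,0.016,0,0,0,0.05],[0,0,0.016,0,0,0,0.05],[0,0,0.016,0,0,0,0.05],[0,0,0.012,0,0,0,0.05],[0,0,0.005,0,0,0,0.05],[0,0,0,0,0,0,0.05],[0,0,0,0,0,0,0.05]]]}}

```text
time_s: 3.8
tool_pos: [0.4951, -0.2622, 0.1033]
tool_rot: [179.9, -0.0, 17.8]
force: [-0.5, -0.3, 1.6]
grip_width: 0.0498
grasp_force: 0.0
```

Run:
```python
from h import *
S=read_camera("scene");T=read_camera("top");o=get_obs();p=o["tool_pos"];print(p,o["tool_rot"],o["force"])
for a,b in(([116.3,218.8],[369.6,233.8]),([139.9,239.9],[359.8,210.8]),([160.9,253.3],[352,187])): print(tri([S,T],[a,b]))
w=cv2.resize(S["frame"][190:260,90:160],None,fx=8,fy=8,interpolation=3)
cv2.imwrite("pics/c3.png",np.clip(w*1.8,0,255).astype(np.uint8)[:,:,::-1])
```

```text
[ 0.49510883 -0.26224652  0.10347166] [ 1.79926963e+02 -5.52654890e-02  1.78041750e+01] [ 0.41624652  0.34356433 -0.17903282]
(array([ 0.49264195, -0.26103864,  0.1174097 ]), array([ 0.03534606, -0.00278872,  0.03703095,  0.0152309 ]))
(array([ 0.54507976, -0.24593486,  0.09448042]), array([-0.44436844,  0.0422862 , -0.47756573, -0.20424421]))
(array([ 0.59660279, -0.22833009,  0.10264479]), array([-0.39810128,  0.04379024, -0.43695612, -0.19346542]))
```

View pics/c3.png

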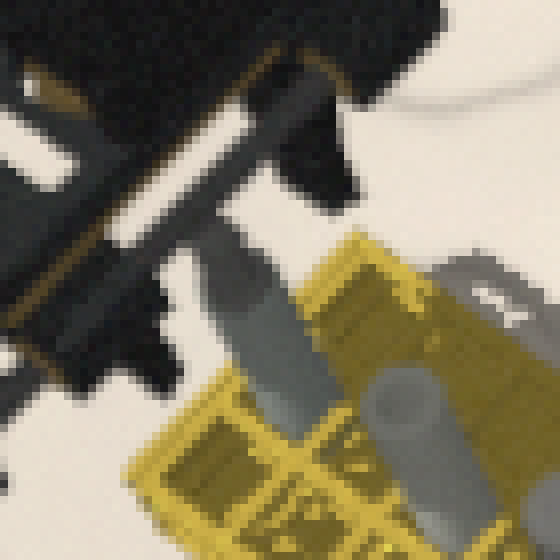

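>>> {"method": "play_rows", "body": {"force": 20, "steps": [[[-0.0015,0,0,0,0,0,0.03],[0,0,0,0,0,0,0.02],[0,0,0,0,0,0,0.015],[0,0,0,0,0,0,0.0],[0,0,0,0,0,0,0.0],[0,0,0,0,0,0,0.0],[0,0,0,0,0,0,0.0]]]}}

```text
time_s: 4.6
tool_pos: [0.4931, -0.2624, 0.1025]
tool_rot: [180.0, 0.0, 17.8]
force: [0.6, 0.1, 0.3]
grip_width: 0.0112
grasp_force: 20.0
```

>>> {"method": "play_rows", "body": {"steps": [[[0,0,-0.005,0,0,0,0],[0,0,-0.01,0,0,0,0],[0,0,-0.01,0,0,0,0],[0,0,-0.01,0,0,0,0],[0,0,-0.01,0,0,0,0],[0,0,-0.01,0,0,0,0],[0,0,-0.01,0,0,0,0],[0,0,-0.01,0,0,0,0],[0,0,-0.01,0,0,0,0],[0,0,-0.005,0,0,0,0],[0,0,0,0,0,0,0]]]}}

```text
time_s: 5.7
tool_pos: [0.4936, -0.2626, 0.1935]
tool_rot: [179.9, -0.1, 17.8]
force: [0.2, 0.8, 0.5]
grip_width: 0.0114
grasp_force: 20.0
```

>>> {"method": "play_rows", "body": {"steps": [[[0.006,0,0,0,0,0,0],[0.012,0,0,0,0,0,0],[0.012,0,0,0,0,0,0],[0.012,0,0,0,0,0,0],[0.008,0,0,0,0,0,0],[0.004,0,0,0,0,0,0],[0,0,0,0,0,0,0],[0,0,0,0,0,0,0]]]}}

```text
time_s: 6.5
tool_pos: [0.5442, -0.246, 0.1924]
tool_rot: [-180.0, 0.0, 17.8]
force: [-1.0, 0.4, 0.9]
grip_width: 0.0112
grasp_force: 20.0
```

Run:
```python
from h import *
S=read_camera("scene");T=read_camera("top");o=get_obs();p=o["tool_pos"];print(p,o["tool_rot"],o["force"],o["grip_width"])
for z in(-.004,-.0705): print(proj(S,p+[0,0,z]))
cv2.imwrite("pics/S4.png",S["frame"][:,:,::-1])
w=cv2.resize(S["frame"][180:270,90:180],None,fx=6.5,fy=6.5,interpolation=3)
cv2.imwrite("pics/c4.png",np.clip(w*1.8,0,255).astype(np.uint8)[:,:,::-1])
```

```text
[ 0.54409674 -0.24630207  0.19258435] [1.79982607e+02 2.22094884e-02 1.77656141e+01] [-0.13112292 -0.54243559 -1.13923032] 0.011001505774472991
[[127.49355189 216.59135141]]
[[135.85645334 233.31584226]]
```

View pics/c4.png

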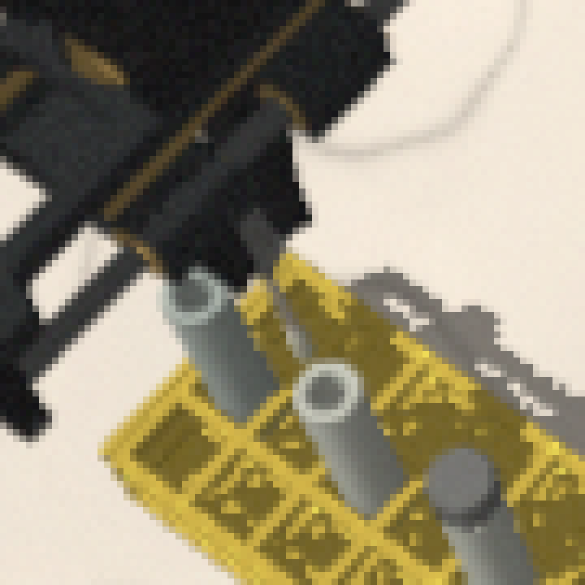

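Run:
```python
from h import *
S=read_camera("scene")
f=cv2.imread("pics/S4.png")
z=np.array([120,236]);c=np.array([116.,225.])
J=lambda P:np.c_[proj(S,P+[.001,0,0])[0]-proj(S,P)[0],proj(S,P+[0,.001,0])[0]-proj(S,P)[0],proj(S,P+[0,0,.001])[0]-proj(S,P)[0]]
print(J(np.array([.545,-.246,.096])))
a=np.array([193,296])/6.5+[90,180]-.42;b=np.array([328,390])/6.5+[90,180]-.42
print(a,b,(onplane(S,b,.096)-onplane(S,a,.096))*1000,54*np.cos(.31),54*np.sin(.31))
w=cv2.resize(f[205:255,112:162],None,fx=12,fy=12,interpolation=cv2.INTER_CUBIC)
cv2.imwrite("pics/c5.png",np.clip(w*1.8,0,255).astype(np.uint8))
```

```text
[[ 0.25814142  0.46361998 -0.11228618]
 [ 0.38716343 -0.28551025 -0.22499269]]
[119.27230769 225.11846154] [140.04153846 239.58      ] [50.77409684 17.28272586] 51.426012773828525 16.47316636794595
```

View pics/c5.png

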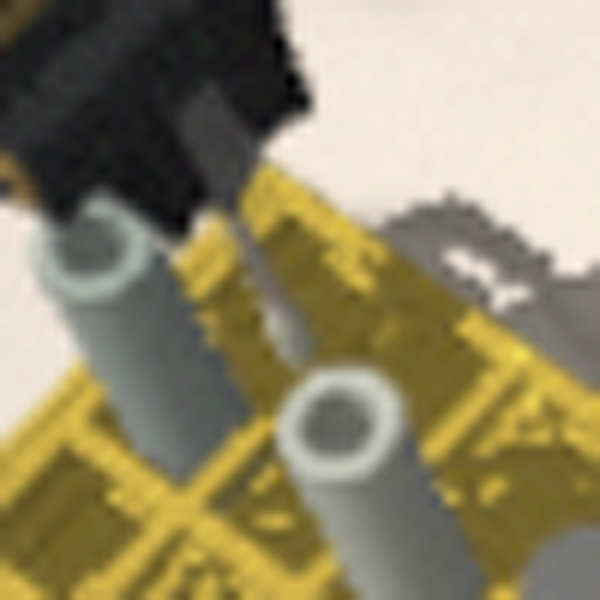

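Run:
```python
from h import *
S=read_camera("scene");T=read_camera("top")
for b in([140.04,239.58],[139.9,239.8]):print(onplane(S,b,.096),onplane(S,b,.094))
print(get_obs()["tool_pos"])
for n in("vial","swab","carrier"): print(n,[(round(d["p"],2),d["extent"]) for d in silhouettes("scene",n)][:2])
```

```text
[ 0.54589217 -0.24475989] [ 0.54481756 -0.24464175]
[ 0.54613696 -0.24519831] [ 0.54506292 -0.2450812 ]
[ 0.54418424 -0.2462431   0.19269042]
vial [(0.48, [134.3, 237.7, 149.8, 257.9])]
swab [(0.47, [128.7, 211.9, 138.9, 234.7])]
carrier [(0.79, [112.5, 222.9, 131.3, 242.8])]
```

>>> {"method": "play_rows", "body": {"steps": [[[0.0008,-0.001,0,0,0,0,0],[0,0,0.008,0,0,0,0],[0,0,0.008,0,0,0,0],[0,0,0.006,0,0,0,0],[0,0,0.006,0,0,0,0],[0,0,0.006,0,0,0,0],[0,0,0.006,0,0,0,0],[0,0,0,0,0,0,0],[0,0,0,0,0,0,0]]]}}

```text
time_s: 7.8
tool_pos: [0.545, -0.2447, 0.1525]
tool_rot: [-180.0, 0.0, 17.8]
force: [0.3, -0.2, -1.0]
grip_width: 0.0113
grasp_force: 20.0
```

Run:
```python
from h import *
S=read_camera("scene");o=get_obs();p=o["tool_pos"];print(p,o["force"],o["wrist_torque"])
f=S["frame"]
w=cv2.resize(f[205:255,112:162],None,fx=12,fy=12,interpolation=cv2.INTER_CUBIC)
cv2.imwrite("pics/c6.png",np.clip(w*1.8,0,255).astype(np.uint8)[:,:,::-1])
```

```text
[ 0.54514112 -0.24473731  0.15277323] [-0.01747613  0.30451439 -0.46286652] [-0.03053508  0.02764126 -0.02976521]
```

View pics/c6.png

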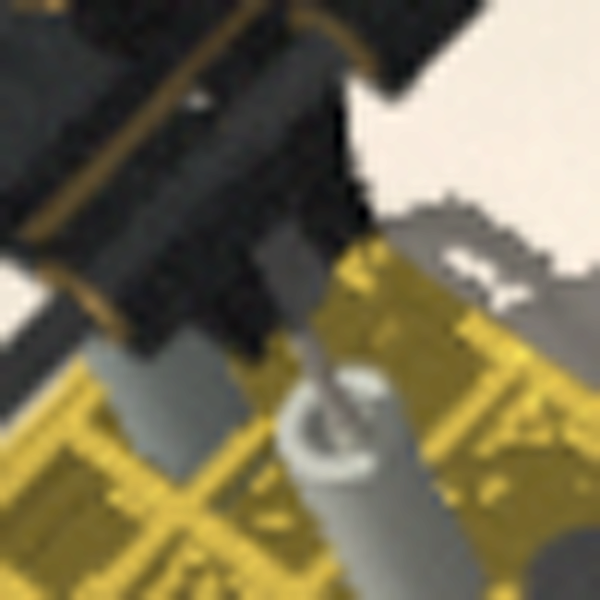

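>>> {"method": "play_rows", "body": {"steps": [[[0,0,0.007,0,0,0,0],[0,0,0.008,0,0,0,0],[0,0,0.008,0,0,0,0],[0,0,0.006,0,0,0,0],[0,0,0.004,0,0,0,0],[0,0,0,0,0,0,0],[0,0,0,0,0,0,0]]]}}

```text
time_s: 8.55
tool_pos: [0.5451, -0.2447, 0.1196]
tool_rot: [180.0, -0.0, 17.8]
force: [0.2, -0.3, -0.1]
grip_width: 0.0113
grasp_force: 20.0
```

>>> {"method": "play_rows", "body": {"steps": [[[0,0,0.002,0,0,0,0],[0,0,0.002,0,0,0,0],[0,0,0.002,0,0,0,0],[0,0,0,0,0,0,0]]]}}

```text
time_s: 8.95
tool_pos: [0.5447, -0.2446, 0.1132]
tool_rot: [-180.0, 0.0, 17.8]
force: [-0.2, 0.1, -0.1]
grip_width: 0.0111
grasp_force: 20.0
```

>>> {"method": "play_rows", "body": {"steps": [[[0,0,0.002,0,0,0,0],[0,0,0.002,0,0,0,0],[0,0,0.002,0,0,0,0],[0,0,0.002,0,0,0,0],[0,0,0,0,0,0,0]]]}}

```text
time_s: 9.45
tool_pos: [0.5447, -0.2446, 0.1051]
tool_rot: [-180.0, 0.0, 17.8]
force: [0.3, 0.4, -0.2]
grip_width: 0.0111
grasp_force: 20.0
```

>>> {"method": "play_rows", "body": {"steps": [[[0,0,0.001,0,0,0,0],[0,0,0.001,0,0,0,0],[0,0,0.001,0,0,0,0],[0,0,0,0,0,0,0],[0,0,0,0,0,0,0]]]}}

```text
time_s: 9.95
tool_pos: [0.545, -0.2447, 0.1026]
tool_rot: [180.0, 0.0, 17.8]
force: [-0.3, 0.8, -0.2]
grip_width: 0.0112
grasp_force: 20.0
```

>>> {"method": "play_rows", "body": {"steps": [[[0,0,0.0007,0,0,0,0],[0,0,0,0,0,0,0],[0,0,0.0007,0,0,0,0],[0,0,0,0,0,0,0]]]}}

```text
time_s: 10.35
tool_pos: [0.5459, -0.2449, 0.1025]
tool_rot: [179.9, -0.1, 17.8]
force: [-0.4, 1.7, 6.4]
grip_width: 0.0111
grasp_force: 20.0
```

>>> {"method": "play_rows", "body": {"steps": [[[0,0,0.0007,0,0,0,0],[0,0,0,0,0,0,0],[0,0,0,0,0,0,0]]]}}

```text
time_s: 10.65
tool_pos: [0.5463, -0.2451, 0.1024]
tool_rot: [179.9, -0.1, 17.8]
force: [-0.6, 0.1, 9.7]
grip_width: 0.0111
grasp_force: 20.0
```

>>> {"method": "play_rows", "body": {"steps": [[[0,0,-0.001,0,0,0,0.02],[0,0,0,0,0,0,0.035],[0,0,0,0,0,0,0.045],[0,0,0,0,0,0,0.045],[0,0,0,0,0,0,0.045],[0,0,0,0,0,0,0.045]]]}}

```text
time_s: 11.25
tool_pos: [0.5448, -0.2446, 0.1012]
tool_rot: [-180.0, 0.0, 17.8]
force: [0.4, -0.5, 1.0]
grip_width: 0.0433
grasp_force: 0.0
```

>>> {"method": "play_rows", "body": {"steps": [[[0,0,0.006,0,0,0,0.045],[0,0,0.008,0,0,0,0.045],[0,0,0.008,0,0,0,0.045],[0,0,0.008,0,0,0,0.045],[0,0,0.006,0,0,0,0.045],[0,0,0.002,0,0,0,0.045],[0,0,0,0,0,0,0.045],[0,0,0,0,0,0,0.045]]]}}

```text
time_s: 12.05
tool_pos: [0.5452, -0.2448, 0.0637]
tool_rot: [180.0, -0.0, 17.8]
force: [-0.0, -0.8, -0.2]
grip_width: 0.0455
grasp_force: 0.0
```

Run:
```python
from h import *
S=read_camera("scene");T=read_camera("top");o=get_obs();print(o["tool_pos"],o["force"],o["grip_width"])
a=cv2.resize(S["frame"][190:265,100:175],(600,600),interpolation=cv2.INTER_CUBIC)
cv2.imwrite("pics/c7.png",np.clip(a*1.8,0,255).astype(np.uint8)[:,:,::-1])
# reader ring centre
for c,(x,y) in((S,(334,118)),(T,(126,227))):
    g=cv2.cvtColor(c["frame"],cv2.COLOR_RGB2GRAY)[y-18:y+18,x-18:x+18]
    m=(g>45).astype(np.uint8);n,l,st,ce=cv2.connectedComponentsWithStats(m)
    print([(st[i].tolist(),ce[i]+[x-18,y-18],onplane(c,ce[i]+[x-18,y-18],.055)) for i in range(1,n) if st[i][4]>25])
    k=[i for i in range(1,n) if abs(ce[i]-18).max()<5][0]
    e=cv2.fitEllipse(cv2.convexHull(cv2.findNonZero((l==k).astype(np.uint8))))
    q=np.array(e[0])+[x-18,y-18];print(e,q,onplane(c,q,.055)); 
    if c is S: qs=q
print(tri([S,T],[qs,q]))
```

```text
[ 0.54528808 -0.24479983  0.0638932 ] [-0.16495299 -0.26377069 -0.4838101 ] 0.0449744045406408
[([9, 5, 20, 16, 130], array([334.48461538, 112.71538462]), array([0.50808231, 0.27898956])), ([0, 17, 12, 19, 119], array([319.58823529, 129.01680672]), array([0.52401173, 0.22085639])), ([14, 28, 22, 8, 96], array([343.77083333, 132.72916667]), array([0.56454578, 0.25781309]))]Traceback (most recent call last):
  File "<stdin>", line 10, in <module>
IndexError: list index out of range
```

View pics/c7.png

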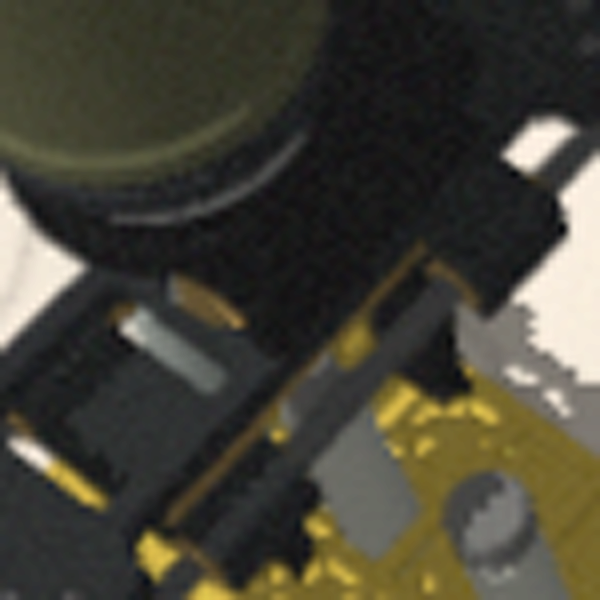

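>>> {"method": "play_rows", "body": {"force": 25, "steps": [[[0,0,0,0,0,0,0.035],[0,0,0,0,0,0,0.025],[0,0,0,0,0,0,0.015],[0,0,0,0,0,0,0.01],[0,0,0,0,0,0,0.01],[0,0,0,0,0,0,0.01]]]}}

```text
time_s: 12.75
tool_pos: [0.545, -0.2447, 0.0635]
tool_rot: [180.0, 0.0, 17.8]
force: [0.2, -0.1, -0.0]
grip_width: 0.0193
grasp_force: 25.0
```

Run:
```python
from h import *
S=read_camera("scene");T=read_camera("top");Q=[]
for c,(x,y),lo in((S,(334,113),45),(T,(125,227),70)):
    g=cv2.cvtColor(c["frame"],cv2.COLOR_RGB2GRAY)[y-18:y+18,x-18:x+18]
    n,l,st,ce=cv2.connectedComponentsWithStats((g>lo).astype(np.uint8))
    k=min(range(1,n),key=lambda i:np.abs(ce[i]-18).max())
    e=cv2.fitEllipse(cv2.convexHull(cv2.findNonZero((l==k).astype(np.uint8))))
    q=np.array(e[0])+[x-18,y-18];print(st[k],e,q,onplane(c,q,.055));Q.append(q)
print(tri([S,T],Q))
# bystanders: mask extents on planes
for n,h in(("tip_box",.079),("tube_rack",.046),("reagent",.1),("tip_box",0),("reagent",0)):
    d=silhouettes("top",n)[0];l,t,r,b=d["extent"];print(n,h,[onplane(T,q,h).round(3).tolist() for q in((l,t),(r,b))])
```

```text
[  9  10  20  16 131] ((18.37650489807129, 17.743148803710938), (15.910202026367188, 20.218101501464844), 97.33561706542969) [334.3765049 112.7431488] [0.50799596 0.27873492]
[  8   7  22  22 230] ((18.452058792114258, 17.71738624572754), (21.16943359375, 22.30732536315918), 47.11552810668945) [125.45205879 226.71738625] [0.50735276 0.27727799]
(array([0.50774243, 0.27794645, 0.05500325]), array([-0.33070666,  0.08881326, -0.28517947, -0.17471583]))
tip_box 0.079 [[0.679, 0.033], [0.586, -0.086]]
tube_rack 0.046 [[0.478, 0.064], [0.327, -0.016]]
reagent 0.1 [[0.797, -0.008], [0.714, -0.072]]
tip_box 0 [[0.7, 0.037], [0.599, -0.092]]
reagent 0 [[0.835, -0.008], [0.744, -0.078]]
```

>>> {"method": "play_rows", "body": {"steps": [[[0,0,-0.004,0,0,0,0.01],[0,0,-0.008,0,0,0,0.01],[0,0,-0.012,0,0,0,0.01],[0,0,-0.014,0,0,0,0.01],[0,0,-0.014,0,0,0,0.01],[0,0,-0.014,0,0,0,0.01],[0,0,-0.014,0,0,0,0.01],[0,0,-0.014,0,0,0,0.01],[0,0,-0.012,0,0,0,0.01],[0,0,-0.006,0,0,0,0.01],[0,0,-0.003,0,0,0,0.01],[0,0,0,0,0,0,0.01]]]}}

```text
time_s: 14.3
tool_pos: [0.5449, -0.2447, 0.1785]
tool_rot: [180.0, 0.0, 17.8]
force: [0.1, -0.5, -0.1]
grip_width: 0.0192
grasp_force: 25.0
```

>>> {"method": "play_rows", "body": {"steps": [[[0.0012,-0.0049,0,0,0,0,0.01],[0.0024,-0.0098,0,0,0,0,0.01],[0.0036,-0.0147,0,0,0,0,0.01],[0.0048,-0.0196,0,0,0,0,0.01],[0.0048,-0.0196,0,0,0,0,0.01],[0.0048,-0.0196,0,0,0,0,0.01],[0.0048,-0.0196,0,0,0,0,0.01],[0.0048,-0.0196,0,0,0,0,0.01],[0.0048,-0.0196,0,0,0,0,0.01],[0.0048,-0.0196,0,0,0,0,0.01],[0.0048,-0.0196,0,0,0,0,0.01],[0.0048,-0.0196,0,0,0,0,0.01]]]}}

```text
time_s: 15.5
tool_pos: [0.5293, -0.0305, 0.1785]
tool_rot: [180.0, -0.0, 17.9]
force: [-0.2, 0.4, -0.0]
grip_width: 0.0191
grasp_force: 25.0
```

>>> {"method": "play_rows", "body": {"steps": [[[0.0048,-0.0196,0,0,0,0,0.01],[0.0048,-0.0196,0,0,0,0,0.01],[0.0048,-0.0196,0,0,0,0,0.01],[0.0048,-0.0196,0,0,0,0,0.01],[0.0048,-0.0196,0,0,0,0,0.01],[0.0048,-0.0196,0,0,0,0,0.01],[0.0048,-0.0196,0,0,0,0,0.01],[0.0048,-0.0196,0,0,0,0,0.01],[0.0048,-0.0196,0,0,0,0,0.01],[0.0048,-0.0196,0,0,0,0,0.01],[0.0048,-0.0196,0,0,0,0,0.01],[0.0048,-0.0196,0,0,0,0,0.01]]]}}

```text
time_s: 16.7
tool_pos: [0.5115, 0.2106, 0.1786]
tool_rot: [180.0, -0.0, 17.9]
force: [0.8, 0.1, -1.2]
grip_width: 0.0197
grasp_force: 25.0
```

>>> {"method": "play_rows", "body": {"steps": [[[0.0046,-0.0186,0,0,0,0,0.01],[0.0042,-0.0173,0,0,0,0,0.01],[0.0034,-0.014,0,0,0,0,0.01],[0.0024,-0.01,0,0,0,0,0.01],[0.0014,-0.006,0,0,0,0,0.01],[0.0006,-0.002,0,0,0,0,0.01],[0,0,0,0,0,0,0.01],[0,0,0,0,0,0,0.01],[0,0,0,0,0,0,0.01]]]}}

```text
time_s: 17.6
tool_pos: [0.5083, 0.2771, 0.1784]
tool_rot: [180.0, 0.0, 17.7]
force: [0.3, -0.1, -0.2]
grip_width: 0.0195
grasp_force: 25.0
```

Run:
```python
from h import *
S=read_camera("scene");T=read_camera("top");o=get_obs();p=o["tool_pos"];print(p,o["tool_rot"],o["grip_width"])
b=p+[0,0,-.0576];u=proj(S,b)[0];print("base",u,"win",proj(S,[.5077,.278,.055]),proj(S,p))
x,y=int(u[0])-37,int(u[1])-42;print(x,y)
a=cv2.resize(S["frame"][y:y+75,x:x+75],(600,600),interpolation=cv2.INTER_CUBIC)
cv2.imwrite("pics/c8.png",np.clip(a*1.8,0,255).astype(np.uint8)[:,:,::-1])
```

```text
[0.50815758 0.27736953 0.17838608] [1.79983165e+02 5.16046093e-03 1.77519632e+01] 0.019235974375926973
base [337.6146426   93.83607849] win [[334.05120925 112.81066813]] [[341.1239445   75.30710783]]
300 51
```

View pics/c8.png

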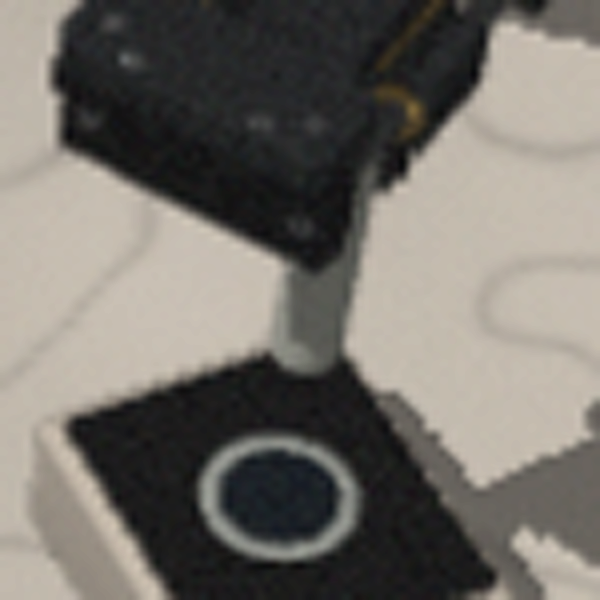

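>>> {"method": "play_rows", "body": {"steps": [[[0,0,0.004,0,0,0,0.01],[0,0,0.008,0,0,0,0.01],[0,0,0.01,0,0,0,0.01],[0,0,0.01,0,0,0,0.01],[0,0,0.009,0,0,0,0.01],[0,0,0.007,0,0,0,0.01],[0,0,0.004,0,0,0,0.01],[0,0,0.002,0,0,0,0.01],[0,0,0,0,0,0,0.01],[0,0,0,0,0,0,0.01],[0,0,0,0,0,0,0.01],[0,0,0,0,0,0,0.01]]]}}

```text
time_s: 18.9
tool_pos: [0.5082, 0.278, 0.1248]
tool_rot: [180.0, -0.0, 17.8]
force: [-0.6, -0.4, -0.1]
grip_width: 0.0191
grasp_force: 25.0
```

Run:
```python
from h import *
S=read_camera("scene");o=get_obs();p=o["tool_pos"];print(p,o["force"],o["grip_width"],o["grasp_force"])
u=proj(S,p+[0,0,-.0576])[0];print(u,proj(S,[.5077,.278,.055]))
x,y=300,70
a=cv2.resize(S["frame"][y:y+75,x:x+75],(600,600),interpolation=cv2.INTER_CUBIC)
cv2.imwrite("pics/c9.png",np.clip(a*1.8,0,255).astype(np.uint8)[:,:,::-1])
```

```text
[0.50809345 0.27803311 0.12467035] [-0.62768888 -0.31660916  0.49336605] 0.019083044734492446 24.999945502040646
[334.81639255 109.52412214] [[334.05120925 112.81066813]]
```

View pics/c9.png

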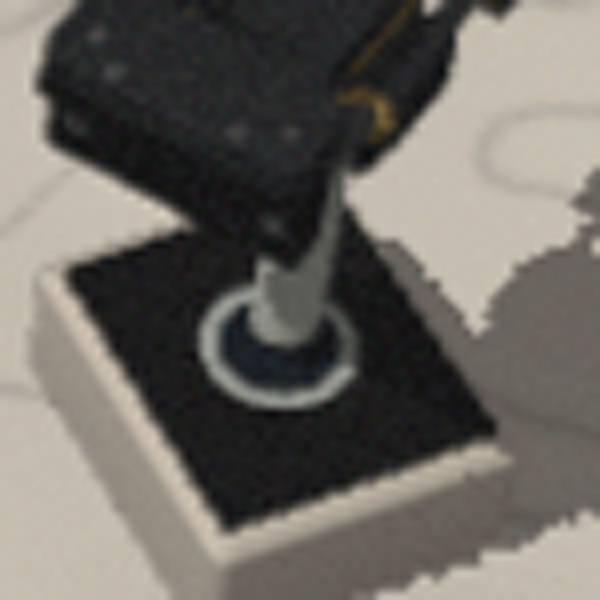

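```bash
python3 -c "
from cell import *
print(sign_off())"
```

```text
the job is handed in; nothing more can be done
None
```

I handed the job in at about 19 s of the 67 s allowed. The swab is seated in the vial, and the gripper is holding the vial upright about 12 mm above the reader's glass and roughly centred on it. `sign_off()` gave no verdict, so this rests on my own measurements and the last camera picture; I did not re-measure the bystanders at the end.

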